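Find where the reference pin wedges in the taper gauge

TASK

The set jaw of the taper gauge has been moved. Take the reference pin out of its blue stand, stand it upright in the wide end of the slot behind the red pointer, and slide it along the straight jaw, pushing the pointer ahead, until it wedges gently against both jaws (a push of about 8 N seats it; pushing with 15 N or more strains the jaws). Then take the pin out, leaving the pointer exactly where the pin stopped, and stand the pin fully back in its stand, without disturbing the glassware.

Things in the scene. Friction and masses are not known exactly. Their poses are not given: they have to be found in the camera images.
- gauge: Taper gauge, fixed to the worktop: green-painted base plate 180 x 108 x 10 mm. Origin on the worktop below the working face of the straight jaw, half-way along it; x is the direction in which the pin is slid (wide end at -x, narrow end at +x), y points across the slot from the straight jaw to the set jaw, z up. Top of the plate at z = 10 mm (the floor of the slot).
- straight_jaw: Straight steel jaw on the gauge, 134 x 18 x 30 mm, with plain graduations. Origin 10 mm above that of the gauge, same axes; its working face is the plane y = 0, its top 40 mm above the worktop.
- taper_jaw: Set jaw, fixed steel bar 122 mm long, 30 high, roughly 24 thick (hand-ground, good to 2 mm only: where the pin stops must be felt). Origin on its back, mid-length, at the slot's floor; x along it, y away from the slot; top 40 mm above the worktop. The slot narrows 1 mm in 8 towards the gauge's +x; the pin stops within 25 mm of the gauge's middle; at gauge x = -55 mm the slot is 16 to 21 mm wide.
- pointer (a joint): Red drag pointer, position along the gauge's +x in m (0 = wide end, up to 0.080). It slides stiffly (about 1 N) and stays where it is left. A saddle over the straight jaw with an arm across the slot, its top 48 mm, the arm's underside 42 mm above the worktop.
- pointer_mark (a point): The point where the axis of the 12 mm pin is when the pin, standing against the straight jaw, touches the pointer: 6 mm before the pointer's pushing face and 6 mm from the straight jaw, 44.5 mm above the worktop.
- pin_center (a point): Centre of the reference pin, half-way up. The pin is 95 mm long, upright at the start: a steel shank of nominal 12 mm diameter on the lower 48 mm with a chamfered foot, and a brass grip of 18 mm diameter on the upper 47 mm; 100 g or so. z along the pin, upwards.
- pin_foot (a point): Centre of the pin's foot, 47.5 mm below its centre; z along the pin.
- pin_stand: Blue pin stand, a fixed block 56 x 56 x 35 mm; origin under its centre on the worktop, z up. A round upright hole of 15.5 mm diameter in the middle of its top, 28 mm deep, holds the pin; its floor is 7 mm above the worktop, so the pin's centre is 54.5 mm above the worktop when it is home.
- weigh_bottle_0_center (a point): Glass weighing bottle, 42 mm across, 58 mm high; its centre. Leave alone.
- weigh_bottle_1_center (a point): A second glass weighing bottle, 42 mm across, 58 mm high; its centre. Leave alone.
- petri_0_center (a point): Petri dish, 60 mm across, 15 mm high; its centre. Leave alone.
Things that resemble listed ones, but are neither listed nor needed, are in the scene too. What is shaped like the part that bears pin_center but purple or turquoise is not meant.

How it is judged:
By the outcome, as a careful person would: the job done as asked, in the order asked, and still so for the second after the job is handed in, with the robot touching nothing.
It also fails if it takes over 61 s, if anything falls off the work surface, if the arm or the gripper's body presses on something with over 40 N, if the wrist force passes 120 N, or if a joint passes its speed limit or range.

ROBOT

A 6-joint arm with a two-finger parallel gripper is mounted at the origin on a cart in front of the work surface, level with it; the furniture and walls round the work are solid. World frame = base frame: x ahead of the robot, y to its left, z up, the work surface at z = 0. Lengths are in m, angles in degrees, forces in N, time in s.
With the tool pointing down it reaches from about 0.35 to 0.875 m from the base axis. Payload 4.2 kg.
Tool frame: the origin (TCP) lies midway between the tips of the shut fingers; the grasp point (between the pads) lies 19 mm behind it; y points along the fingers, x is the direction in which the jaws open and shut, and the axes are right-handed (so a half turn about y gives the same grasp; the last joint's range is limited). The gripper opens to 87 mm and grips with 3 to 60 N. Pads are 19 mm wide; open, the fingers measure 117 mm over their backs; the gripper's body (75 mm by 190 mm) begins 51 mm behind the grasp point.
Start: joints at [79.103, 22.042, 0.453, 0, -68.411, -14.817], TCP at [0.271, 0.563, 0.184] pointing down, gripper open.
Joint ranges: [-179.83, 179.83], [-69.29, 118.12], [-61.27, 80.66], [-181.25, 117.63], [-171.15, -9.14], [-177.46, 177.46]. Speed limits (degrees/s): [159.86, 159.86, 180, 180, 180, 180].

INTERFACE

Orientations are given as a 3x3 rotation matrix whose columns are the frame's x, y, z axes.
In Python, from station import * gives the robot as it stands.
- The arm moves only by the tool jog_arm, never from a script. Its argument "series" is a list of rows, each a list of 3 entries, a list of its own where there are three numbers: the shift along the tool's x, y, z in m, then the turn, a rotation vector about the tool's x, y, z in degrees, then the finger opening in m, from 0 to 0.087. A call has 1 to 10 rows; each row shifts and turns the commanded pose from where the row before left it, along the tool's axes as they then stand; what a row does not reach is not made up. A row lasts 1/8 s, in which the tool goes at most 62.5 mm and 10.7 degrees, less where a joint would pass 70% of its speed; a pose out of reach is approached as far as the arm can. A call is refused whole if a number of a shift passes 0.0625 or a number of a turn 10.7, either way. A call with a gripper value outside its range is refused whole. The fingers move at their own pace and stop on an object; the grip force is fixed at half the most. Time passes only in rows, so rows that do not move let the fingers close. It gives the time, the measured TCP pose, the force and the opening at its end, in the units of the state.
- sense(): the state, without advancing time (a new reading comes with each control period).
- capture(name): name is "scene" or "top" or "wrist"; returns the picture (480x640x3 uint8, red, green, blue); there is no depth.
- camera_info(name): a dict with "fx", "fy", "cx", "cy" (pixels), "rvec" (rotation vector, rad) and "tvec" (3), from world to camera coordinates, as OpenCV has them. Camera axes: x right, y down, z forward; pixel columns grow to the right and rows downward; lengths in m; the calibration is good to about 2 mm. A picture is of the moment at which its call begins: read the wrist's pose just before it. camera_info takes no time and is no camera call; for the wrist camera it gives the pose at the moment of the call.
- finish_job(): hands the job in, once; it reports no verdict.
The state is a dict: "time_s": time; "joints": joint angles; "joint_velocities": joint speeds; "effort": joint torques, N m; "tcp_pos": TCP position; "ee_rot": TCP orientation; "wrist_force": force on the tool from outside, world axes, zero at the start; "moment": the same for the moment, N m; "gripper_width": opening from 0.0 (shut) to 1.0 (fully open).
Only numpy, scipy, OpenCV 4.12 (cv2) and the standard library are available. Lean on these libraries where they do the work, as an engineer would, in place of code of your own. Each camera call takes 0.05 s, during which the arm holds its last target. There are 200 camera calls.

## Working session

There is one attempt and no reset: what is moved stays moved. The work goes in short steps, Python scripts to look and compute and a tool call to move; the robot and the scene stay as the last step left them, time stands still between calls to the robot, and variables do not carry over. Pictures are saved under pics/ and viewed, about 8 in all and at most 12, crops included, and the job is handed in when it is done.

Besides the shell and the picture viewer there is one more tool, called after "Call:" by a JSON object that holds its "method" and its "body", one argument or row to a line. jog_arm: Moves the arm, as the interface text tells. Its arguments: {"type":"object","properties":{"series":{"type":"array","items":{"type":"array"}}},"required":["series"]}

```bash
mkdir -p pics; ls; python3 - <<'E'
from station import *
import cv2
s=sense();print(s)
for n in("scene","top","wrist"):
    print(n,camera_info(n))
    cv2.imwrite(f"pics/{n}0.png",capture(n)[:,:,::-1])
E
```

```text
pics
{'time_s': 0.0, 'joints': array([ 7.91026340e+01,  2.20898013e+01,  3.79714703e-01, -2.95972911e-02,
       -6.84113127e+01, -1.48158498e+01]), 'joint_velocities': array([ 0.05758651,  0.07461767, -0.04460928, -0.05403324, -0.020417  ,
       -0.00631256]), 'effort': array([ 1.14264581e-03, -3.90665531e+01,  1.87403655e+01,  4.21988949e+00,
        1.09871532e-02, -1.86734778e-04]), 'tcp_pos': array([0.27085829, 0.56249337, 0.18336779]), 'ee_rot': array([[-4.34037664e-01, -8.72224844e-04,  9.00894303e-01],
       [-9.00892109e-01, -1.98975640e-03, -4.34038534e-01],
       [ 2.17113940e-03, -9.99997640e-01,  7.78487407e-05]]), 'wrist_force': array([-0.6707456 ,  0.69280128,  0.01610748]), 'moment': array([0.04432837, 0.02190986, 0.05154943]), 'gripper_width': 0.9980320650489563}
scene {'fx': 469.36730472570133, 'fy': 469.36730472570133, 'cx': 314.4624965250146, 'cy': 240.00594446978923, 'rvec': array([ 2.07408023, -1.13075588,  0.51768113]), 'tvec': array([-0.43842921,  0.34939617,  0.6406531 ])}
top {'fx': 556.3834832031548, 'fy': 556.3834832031548, 'cx': 318.53391503471886, 'cy': 243.42059846032893, 'rvec': array([ 2.17526978, -2.21401356,  0.06957291]), 'tvec': array([-0.11465838,  0.60604349,  1.0795657 ])}
wrist {'fx': 394.99236203511003, 'fy': 394.99236203511003, 'cx': 312.44466223015746, 'cy': 235.06494930492593, 'rvec': array([-1.59201297,  2.53289097,  0.31508165]), 'tvec': array([ 0.62345719, -0.03039954,  0.3887223 ])}
```

View pics/top0.png

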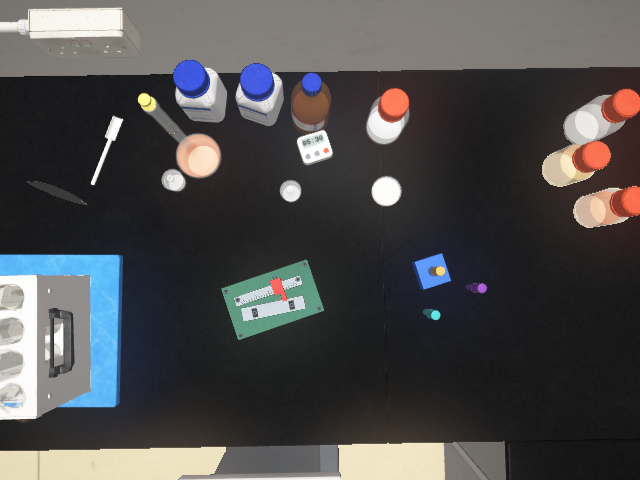

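View pics/scene0.png

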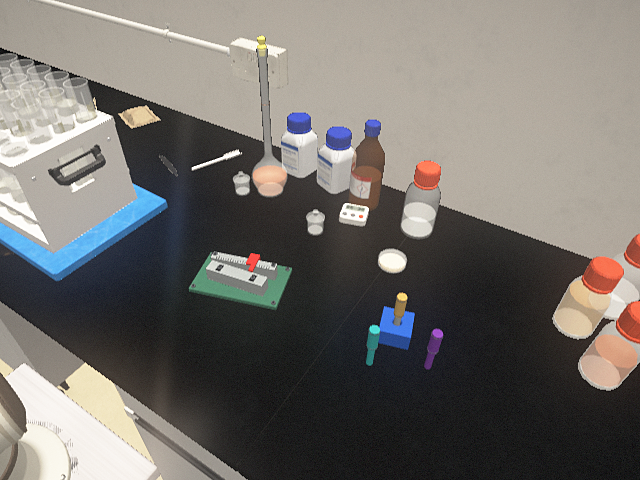

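The candidates for the pin are the brass grip in the blue stand at top (440,271), the purple one at (480,288) and the turquoise one at (434,315). I choose the brass one in the stand. The pointer is at (277,288), and the straight jaw is the upper one. Next I'll measure and take close crops.

```bash
cat > h.py <<'E'
from station import *
import numpy as np, cv2
def cam(n):
    c=camera_info(n);R=cv2.Rodrigues(np.array(c["rvec"]))[0]
    return c,R,np.array(c["tvec"])
def ray(n,uv,z,C=None):
    c,R,t=C or cam(n)
    d=R.T@np.array([(uv[0]-c["cx"])/c["fx"],(uv[1]-c["cy"])/c["fy"],1.]);o=-R.T@t
    return o+d*(z-o[2])/d[2]
def proj(n,p,C=None):
    c,R,t=C or cam(n);q=R@np.asarray(p,float)+t
    return np.array([c["fx"]*q[0]/q[2]+c["cx"],c["fy"]*q[1]/q[2]+c["cy"]])
def mask(im,lo,hi):
    return cv2.inRange(cv2.cvtColor(im,cv2.COLOR_RGB2HSV),np.array(lo),np.array(hi))
def blobs(m,amin=20):
    n,l,s,c=cv2.connectedComponentsWithStats(m)
    return [(s[i,4],c[i].round(1),s[i,:4]) for i in range(1,n) if s[i,4]>=amin]
E
python3 - <<'E'
from h import *
im=cv2.imread("pics/top0.png")[:,:,::-1].copy()
for nm,lo,hi,z in(("red",(0,150,120),(5,255,255),.046),("brass",(15,90,90),(30,255,255),.098),("blue",(105,120,80),(120,255,255),.03),("green",(65,60,50),(85,255,255),.01)):
    for a,c,b in blobs(mask(im,lo,hi)):
        if 200<c[0]<500 and 230<c[1]<350: print(nm,a,c,b,ray("top",c,z).round(4))
m=mask(im,(65,60,50),(85,255,255));m[:, :200]=0;m[:,340:]=0
cn=max(cv2.findContours(m,0,2)[0],key=cv2.contourArea)
r=cv2.minAreaRect(cn);B=cv2.boxPoints(r);print("plate")
for p in B: print(p,ray("top",p,.01).round(4))
a=cv2.resize(im[255:345,215:330],None,fx=5,fy=5,interpolation=cv2.INTER_CUBIC)
b=cv2.resize(cv2.imread("pics/scene0.png")[230:380,180:450],None,fx=2.1,fy=2.1,interpolation=cv2.INTER_CUBIC)
o=np.zeros((600,600,3),np.uint8);
cv2.imwrite("pics/gaugecrop.png",a[:,:,::-1]);cv2.imwrite("pics/scenecrop.png",b)
E
```

```text
red 181 [278.  287.8] [270 278  17  22] [ 0.5187 -0.0462  0.046 ]
brass 91 [438.1 270.6] [431 266  14  10] [ 0.5458 -0.3421  0.098 ]
blue 831 [430.3 271.2] [412 253  39  37] [ 0.5452 -0.3419  0.03  ]
green 3273 [272.4 299.1] [221 259 103  81] [ 0.4959 -0.0324  0.01  ]
plate
[219.99869 287.67615] [0.5202 0.0708 0.01  ]
[306.6858  258.38995] [ 0.5751 -0.1014  0.01  ]
[324.4042  310.83643] [ 0.471  -0.1346  0.01  ]
[237.7171  340.12262] [0.4168 0.0368 0.01  ]
```

View pics/gaugecrop.png

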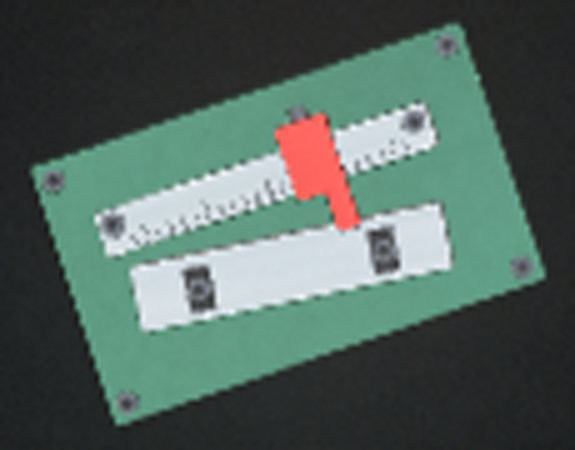

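The crop shows the gauge clearly: the graduated straight jaw is the upper one, the slot's wide end is on the right, and the pointer arm at (345,205) spans the slot. Gauge +x is about world (-0.30, 0.95). I'll plan the move with the tool's x along gauge x.

```bash
cat >> h.py <<'E'
def plan(p,yaw,n,op):
    """rows from present commanded pose (taken as measured) to TCP p, tool-down with tool x at yaw deg"""
    s=sense();R=np.array(s["ee_rot"]);q=np.array(s["tcp_pos"])
    y0=np.degrees(np.arctan2(R[1,0],R[0,0]));d=(yaw-y0+180)%360-180
    dp=(np.asarray(p)-q)/n; print("rows",n,"dist",np.linalg.norm(dp)*n,"yaw",d)
    for i in range(n):
        a=np.radians(y0+d*i/n);X=np.array([np.cos(a),np.sin(a),0]);Y=np.array([0,0,-1.]);Z=np.cross(X,Y)
        print([[round(float(dp@v),4) for v in (X,Y,Z)],[0,round(-d/n,2),0],op])
E
python3 - <<'E'
from h import *
C=cam("wrist");o=-C[1].T@C[2];s=sense();R=s["ee_rot"]
print("cam rel tool",R.T@(o-s["tcp_pos"]),"\n",R.T@C[1].T)
f=ray("top",(90,345),0.0);print("rack face y",f)
c,Rt,t=cam("top");ot=-Rt.T@t
for uv in((30,345),(15,390)):
    d=ray("top",uv,0)-ot;print(ot+d*(f[1]-ot[1])/d[1])
print(proj("top",s["tcp_pos"]))
E
```

```text
cam rel tool [ 0.0006669  -0.19977021  0.0658774 ] 
 [[ 9.99999729e-01  7.17729671e-04 -1.64431865e-04]
 [ 3.36000695e-04 -2.46089157e-01  9.69247138e-01]
 [ 6.55192530e-04 -9.69246930e-01 -2.46089332e-01]]
rack face y [0.41149804 0.330451   0.        ]
[0.44014858 0.330451   0.23233215]
[0.37912389 0.330451   0.2742998 ]
[-98.58714706 448.44757624]
```

Call:
{"method": "jog_arm", "body": {
  "series": [
    [[0, -0.0625, 0], [0, 0, 0], 0.087],
    [[0, -0.0625, 0], [0, 0, 0], 0.087],
    [[0, -0.0625, 0], [0, 0, 0], 0.087],
    [[0, -0.0625, 0], [0, 0, 0], 0.087],
    [[0, -0.0625, 0], [0, 0, 0], 0.087],
    [[0, 0, 0], [0, 0, 0], 0.087]
  ]
}}

```text
time_s: 0.9
tcp_pos: [0.272, 0.5639, 0.5031]
ee_rot: [[-0.435, 0.004, 0.901], [-0.901, 0.012, -0.435], [-0.013, -1.0, -0.002]]
wrist_force: [0.2, 0.2, -0.8]
gripper_width: 1.0
```

```bash
python3 - <<'E'
from h import *
s=sense();print(s["tcp_pos"],s["time_s"])
plan((.545,-.342,.45),107.7,20,.087)
E
```

```text
[0.27196784 0.56386396 0.50310833] 0.9
rows 20 dist 0.9476056989742432 yaw -136.53710416586603
[[0.0349, 0.0027, 0.032], [0, np.float64(6.83), 0], 0.087]
[[0.0308, 0.0027, 0.0359], [0, np.float64(6.83), 0], 0.087]
[[0.0263, 0.0027, 0.0393], [0, np.float64(6.83), 0], 0.087]
[[0.0215, 0.0027, 0.0422], [0, np.float64(6.83), 0], 0.087]
[[0.0163, 0.0027, 0.0444], [0, np.float64(6.83), 0], 0.087]
[[0.0109, 0.0027, 0.046], [0, np.float64(6.83), 0], 0.087]
[[0.0054, 0.0027, 0.047], [0, np.float64(6.83), 0], 0.087]
[[-0.0003, 0.0027, 0.0473], [0, np.float64(6.83), 0], 0.087]
[[-0.0059, 0.0027, 0.0469], [0, np.float64(6.83), 0], 0.087]
[[-0.0114, 0.0027, 0.0459], [0, np.float64(6.83), 0], 0.087]
[[-0.0168, 0.0027, 0.0442], [0, np.float64(6.83), 0], 0.087]
[[-0.0219, 0.0027, 0.0419], [0, np.float64(6.83), 0], 0.087]
[[-0.0268, 0.0027, 0.039], [0, np.float64(6.83), 0], 0.087]
[[-0.0312, 0.0027, 0.0355], [0, np.float64(6.83), 0], 0.087]
[[-0.0352, 0.0027, 0.0316], [0, np.float64(6.83), 0], 0.087]
[[-0.0387, 0.0027, 0.0272], [0, np.float64(6.83), 0], 0.087]
[[-0.0417, 0.0027, 0.0224], [0, np.float64(6.83), 0], 0.087]
[[-0.044, 0.0027, 0.0173], [0, np.float64(6.83), 0], 0.087]
[[-0.0458, 0.0027, 0.0119], [0, np.float64(6.83), 0], 0.087]
[[-0.0469, 0.0027, 0.0064], [0, np.float64(6.83), 0], 0.087]
```

Call:
{"method": "jog_arm", "body": {
  "series": [
    [[0.035, 0, 0.032], [0, 6.8, 0], 0.087],
    [[0.031, 0, 0.036], [0, 6.8, 0], 0.087],
    [[0.026, 0, 0.039], [0, 6.8, 0], 0.087],
    [[0.0215, 0, 0.042], [0, 6.8, 0], 0.087],
    [[0.016, 0, 0.0445], [0, 6.8, 0], 0.087],
    [[0.011, 0, 0.046], [0, 6.8, 0], 0.087],
    [[0.0055, 0, 0.047], [0, 6.8, 0], 0.087],
    [[0, 0, 0.047], [0, 6.8, 0], 0.087],
    [[-0.006, 0, 0.047], [0, 6.8, 0], 0.087],
    [[-0.0115, 0, 0.046], [0, 6.8, 0], 0.087]
  ]
}}

```text
time_s: 2.15
tcp_pos: [0.4085, 0.1093, 0.4961]
ee_rot: [[-0.998, -0.001, -0.068], [0.068, -0.0, -0.998], [0.001, -1.0, 0.001]]
wrist_force: [-0.5, -0.1, -0.5]
gripper_width: 1.0
```

Call:
{"method": "jog_arm", "body": {
  "series": [
    [[-0.017, 0.025, 0.044], [0, 6.8, 0], 0.087],
    [[-0.022, 0.025, 0.042], [0, 6.8, 0], 0.087],
    [[-0.027, 0.025, 0.039], [0, 6.8, 0], 0.087],
    [[-0.031, 0.025, 0.0355], [0, 6.8, 0], 0.087],
    [[-0.035, 0.025, 0.0315], [0, 6.8, 0], 0.087],
    [[-0.039, 0.025, 0.027], [0, 6.8, 0], 0.087],
    [[-0.042, 0.025, 0.0225], [0, 6.8, 0], 0.087],
    [[-0.044, 0.025, 0.017], [0, 6.8, 0], 0.087],
    [[-0.046, 0.025, 0.012], [0, 6.8, 0], 0.087],
    [[-0.047, 0.025, 0.006], [0, 6.8, 0], 0.087]
  ]
}}

```text
time_s: 3.4
tcp_pos: [0.5495, -0.3422, 0.2448]
ee_rot: [[-0.31, -0.002, -0.951], [0.951, 0.001, -0.31], [0.002, -1.0, 0.001]]
wrist_force: [-0.7, 0.4, 0.1]
gripper_width: 0.999
```

Call:
{"method": "jog_arm", "body": {
  "series": [
    [[0, 0, 0], [0, 0, 0], 0.087],
    [[0, 0, 0], [0, 0, 0], 0.087]
  ]
}}

```text
time_s: 3.65
tcp_pos: [0.5495, -0.3408, 0.2464]
ee_rot: [[-0.314, -0.001, -0.949], [0.949, 0.0, -0.314], [0.001, -1.0, 0.001]]
wrist_force: [0.2, -0.1, 1.3]
gripper_width: 1.0
```

```bash
python3 - <<'E'
from h import *
s=sense();print(s["tcp_pos"],s["ee_rot"].round(3),s["joints"].round(1))
C=cam("wrist");im=capture("wrist");cv2.imwrite("pics/w1.png",im[:,:,::-1])
for nm,lo,hi,z in(("brass",(15,90,90),(30,255,255),.102),("blue",(105,120,80),(120,255,255),.035)):
    for a,c,b in blobs(mask(im,lo,hi),100): print(nm,a,c,b,ray("wrist",c,z,C).round(4))
E
```

```text
[ 0.5494954  -0.34078152  0.24644249] [[-0.314 -0.001 -0.949]
 [ 0.949  0.    -0.314]
 [ 0.001 -1.     0.001]] [-17.5  22.4   9.8   0.  -77.5 -54.2]
brass 1234 [ 85.4 313.4] [ 66 280  43  72] [ 0.7073 -0.5139  0.102 ]
brass 1148 [538.4 312.8] [517 280  40  72] [ 0.5722 -0.1074  0.102 ]
brass 5875 [469.2 374.2] [277 362 363  21] [ 0.6532 -0.1429  0.102 ]
blue 322 [309.7 187.8] [282 167  57  59] [ 0.5361 -0.3476  0.035 ]
```

View pics/w1.png

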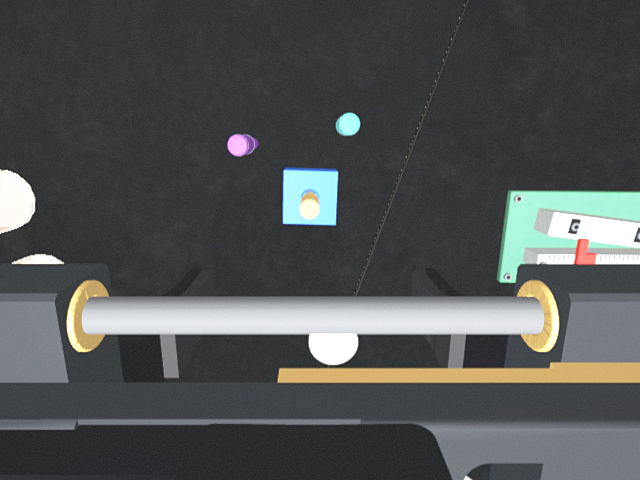

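The close crop shows the brass pin at (310,205) in the blue stand, which spans columns 283–338 and rows 168–225. The purple pin is at (240,145) and the turquoise one at (348,124). The choice is confirmed, so I'll locate it precisely.

```bash
python3 - <<'E'
from h import *
C=cam("wrist");im=cv2.imread("pics/w1.png")[:,:,::-1].copy()
hsv=cv2.cvtColor(im,cv2.COLOR_RGB2HSV)
print(hsv[204,300:320].tolist()); print(hsv[190:222,309].tolist())
b=((hsv[:,:,0]>100)&(hsv[:,:,0]<125)&(hsv[:,:,1]>80)&(hsv[:,:,2]>120)).astype(np.uint8)
b[:, :270]=0;b[:,350:]=0;b[235:]=0
y,x=np.nonzero(b);r=cv2.minAreaRect(np.c_[x,y].astype(np.float32));print(r,ray("wrist",r[0],.035,C))
m=((hsv[:,:,0]<30)&(hsv[:,:,1]>60)).astype(np.uint8);m[:, :283]=0;m[:,338:]=0;m[:168]=0;m[226:]=0
for a,c,bb in blobs(m,10):print(a,c,bb)
E
```

```text
[[127, 25, 255], [30, 66, 255], [30, 40, 255], [30, 24, 255], [30, 23, 255], [30, 22, 255], [30, 22, 255], [30, 23, 255], [30, 21, 255], [30, 24, 255], [30, 27, 255], [30, 27, 255], [30, 27, 255], [30, 24, 255], [30, 23, 255], [30, 20, 255], [30, 24, 255], [30, 54, 255], [6, 29, 244], [100, 70, 255]]
[[108, 113, 255], [118, 18, 188], [19, 41, 198], [19, 88, 223], [20, 132, 224], [20, 126, 222], [20, 130, 220], [19, 118, 211], [19, 84, 215], [29, 80, 255], [30, 48, 255], [30, 24, 255], [30, 26, 255], [30, 24, 255], [30, 24, 255], [30, 24, 255], [30, 22, 255], [30, 22, 255], [30, 22, 255], [30, 22, 255], [30, 21, 255], [30, 22, 255], [30, 21, 255], [30, 25, 255], [30, 26, 255], [30, 28, 255], [30, 31, 255], [30, 29, 255], [0, 0, 255], [102, 13, 255], [93, 84, 255], [92, 83, 255]]
((309.5550231933594, 196.18348693847656), (55.88343811035156, 57.15557861328125), 1.7357046604156494) [ 0.545413   -0.34470352  0.035     ]
95 [309.6 197.4] [302 193  16  11]
```

```bash
python3 - <<'E'
from h import *
C=cam("wrist");p=ray("wrist",(309.5,208.5),.102,C);print(p)
p=.5*p+.5*np.array([.5454,-.3447,.102]);print(p);plan((p[0],p[1],.062),107.7,8,.087)
E
```

```text
[ 0.54613982 -0.34404601  0.102     ]
[ 0.54576991 -0.34437301  0.102     ]
rows 8 dist 0.18568151736209534 yaw -0.6544282329103623
[[-0.0003, 0.0232, 0.0006], [0, np.float64(0.08), 0], 0.087]
[[-0.0003, 0.0232, 0.0006], [0, np.float64(0.08), 0], 0.087]
[[-0.0003, 0.0232, 0.0006], [0, np.float64(0.08), 0], 0.087]
[[-0.0003, 0.0232, 0.0006], [0, np.float64(0.08), 0], 0.087]
[[-0.0003, 0.0232, 0.0006], [0, np.float64(0.08), 0], 0.087]
[[-0.0003, 0.0232, 0.0006], [0, np.float64(0.08), 0], 0.087]
[[-0.0003, 0.0232, 0.0006], [0, np.float64(0.08), 0], 0.087]
[[-0.0003, 0.0232, 0.0006], [0, np.float64(0.08), 0], 0.087]
```

Call:
{"method": "jog_arm", "body": {
  "series": [
    [[-0.0025, 0.03, 0.005], [0, 0.65, 0], 0.087],
    [[0, 0.04, 0], [0, 0, 0], 0.06],
    [[0, 0.04, 0], [0, 0, 0], 0.05],
    [[0, 0.04, 0], [0, 0, 0], 0.05],
    [[0, 0.0345, 0], [0, 0, 0], 0.05],
    [[0, 0, 0], [0, 0, 0], 0.05]
  ]
}}

```text
time_s: 4.45
tcp_pos: [0.5446, -0.343, 0.0612]
ee_rot: [[-0.305, -0.004, -0.952], [0.952, 0.002, -0.305], [0.003, -1.0, 0.003]]
wrist_force: [0.2, 0.5, 0.4]
gripper_width: 0.593
```

Call:
{"method": "jog_arm", "body": {
  "series": [
    [[0, 0, 0], [0, 0, 0], 0.03],
    [[0, 0, 0], [0, 0, 0], 0.01],
    [[0, 0, 0], [0, 0, 0], 0.01],
    [[0, 0, 0], [0, 0, 0], 0.01],
    [[0, 0, 0], [0, 0, 0], 0.01],
    [[0, 0, 0], [0, 0, 0], 0.01]
  ]
}}

```text
time_s: 5.2
tcp_pos: [0.5472, -0.3457, 0.0643]
ee_rot: [[-0.304, 0.003, -0.953], [0.953, -0.002, -0.304], [-0.003, -1.0, -0.002]]
wrist_force: [-0.6, 0.1, 6.5]
gripper_width: 0.124
```

```bash
python3 - <<'E'
from h import *
s=sense();print(s["tcp_pos"],s["gripper_width"],s["wrist_force"],s["moment"])
a=capture("wrist")[120:400,150:490]; b=capture("scene")[240:400,320:480]
cv2.imwrite("pics/g1.png",np.hstack([a,cv2.resize(b,(280,280),interpolation=cv2.INTER_CUBIC)])[:,:,::-1])
E
```

```text
[ 0.54717693 -0.34566385  0.0642899 ] 0.12406606065654652 [-0.62272233  0.07501964  6.5211796 ] [ 0.21687669 -0.11002566  0.00186148]
```

View pics/g1.png

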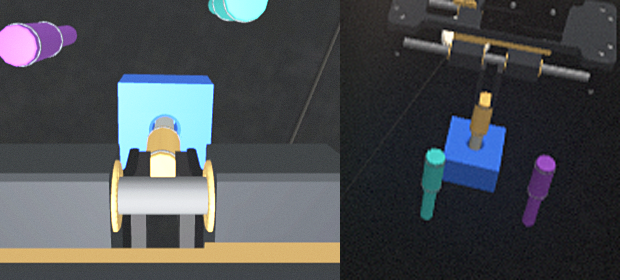

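```bash
python3 - <<'E'
from h import *
s=sense();R=s["ee_rot"];t=s["tcp_pos"]
a=capture("wrist")[200:400,220:420]; b=capture("scene")[250:350,350:450]
f=lambda i:(255*(cv2.resize(i,(400,400),interpolation=cv2.INTER_CUBIC)/255.)**.45).astype(np.uint8)
cv2.imwrite("pics/g2.png",np.hstack([f(a),f(b)])[:,:,::-1])
print("tcp scene",proj("scene",t),"grasp",proj("scene",t-.019*R[:,1]),"pin top home",proj("scene",(.5458,-.3444,.102)),proj("scene",(.5458,-.3444,.055)))
print("tcp wrist",proj("wrist",t),proj("wrist",t-.019*R[:,1]),"pintop",proj("wrist",(.5458,-.3444,.102)),"hole",proj("wrist",(.5458,-.3444,.035)), s["gripper_width"])
E
```

```text
tcp scene [400.43253875 311.06801736] grasp [401.90899387 303.87871789] pin top home [402.43981767 296.741031  ] [398.71482354 314.70134367]
tcp wrist [311.98788335 266.34368838] [311.9795423  278.92139821] pintop [315.4245349  292.19516739] hole [314.8044894  249.24298974] 0.11547203391895419
```

View pics/g2.png

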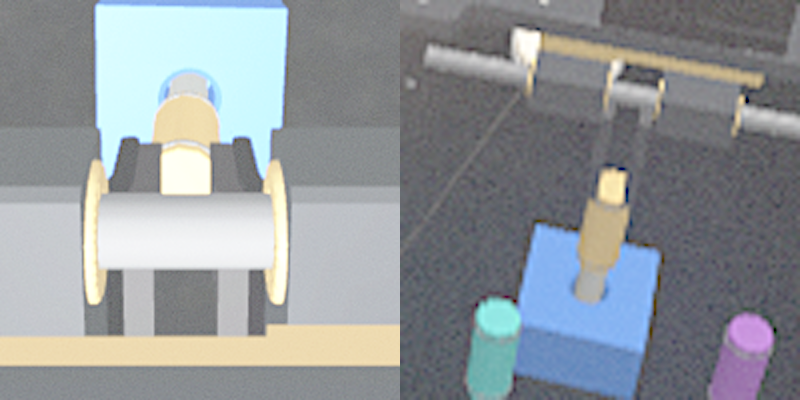

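The wrist crop shows the closed fingers ending at about the pin's top, with the brass at crop (186,120) unobstructed below them. The pads shut to 10 mm without the pin, so the grasp was too high. I'll open, rise and look at the tips against a clear background.

Call:
{"method": "jog_arm", "body": {
  "series": [
    [[0, -0.03, 0], [0, 0, 0], 0.01],
    [[0, -0.04, 0], [0, 0, 0], 0.01],
    [[0, 0, 0], [0, 0, 0], 0.01]
  ]
}}

```text
time_s: 5.78
tcp_pos: [0.5482, -0.3461, 0.1365]
ee_rot: [[-0.303, 0.007, -0.953], [0.953, -0.003, -0.303], [-0.005, -1.0, -0.006]]
wrist_force: [0.1, 0.4, -0.2]
gripper_width: 0.118
```

```bash
python3 - <<'E'
from h import *
s=sense();R=s["ee_rot"];t=s["tcp_pos"];print(t,s["gripper_width"],s["wrist_force"])
a=capture("wrist")[180:380,200:440]; b=capture("scene")[220:380,340:480]
f=lambda i,w,h:(255*(cv2.resize(i,(w,h),interpolation=cv2.INTER_CUBIC)/255.)**.4).astype(np.uint8)
cv2.imwrite("pics/g3.png",np.hstack([f(a,450,375),f(b,328,375)])[:,:,::-1])
print(proj("wrist",t),proj("scene",t))
E
```

```text
[ 0.54816996 -0.34605688  0.13645651] 0.11755400007535619 [ 0.06790478  0.42025854 -0.24184682]
[308.09362638 272.30741737] [406.91706848 282.13536917]
```

View pics/g3.png

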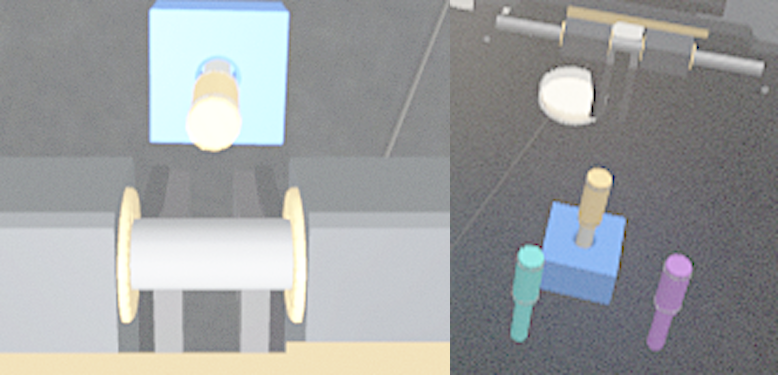

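```bash
python3 - <<'E'
from h import *
C=cam("wrist");p=ray("wrist",(313.6,245),.102,C);s=sense();R=s["ee_rot"];print(p,R.T@(p-s["tcp_pos"]),R.round(4), s["tcp_pos"],s["joint_velocities"].round(2))
q=ray("wrist",(200+219/1.875,180+77/1.875),.035,C);print(q)
E
```

```text
[ 0.54229941 -0.34475097  0.102     ] [0.00094926 0.03038485 0.00331163] [[-3.025e-01  2.000e-04 -9.531e-01]
 [ 9.531e-01  6.000e-04 -3.025e-01]
 [ 5.000e-04 -1.000e+00 -4.000e-04]] [ 0.54573554 -0.34467204  0.13238576] [-0.07  1.32 -1.67 -0.36  0.06  0.04]
[ 0.54112163 -0.34224629  0.035     ]
```

Call:
{"method": "jog_arm", "body": {
  "series": [
    [[0.001, 0, 0.002], [0, 0, 0], 0.06],
    [[0, 0, 0], [0, 0, 0], 0.06],
    [[0, 0, 0], [0, 0, 0], 0.06],
    [[0, 0, 0], [0, 0, 0], 0.06],
    [[0, 0.03, 0], [0, 0, 0], 0.06],
    [[0, 0.03, 0], [0, 0, 0], 0.06],
    [[0, 0.03, 0], [0, 0, 0], 0.06],
    [[0, 0.012, 0], [0, 0, 0], 0.06],
    [[0, 0, 0], [0, 0, 0], 0.06]
  ]
}}

```text
time_s: 7.0
tcp_pos: [0.5435, -0.3445, 0.0299]
ee_rot: [[-0.303, -0.001, -0.953], [0.953, 0.0, -0.303], [0.001, -1.0, 0.001]]
wrist_force: [0.6, 0.5, 0.3]
gripper_width: 0.688
```

Call:
{"method": "jog_arm", "body": {
  "series": [
    [[0, 0, 0], [0, 0, 0], 0.03],
    [[0, 0, 0], [0, 0, 0], 0.01],
    [[0, 0, 0], [0, 0, 0], 0.01],
    [[0, 0, 0], [0, 0, 0], 0.01],
    [[0, 0, 0], [0, 0, 0], 0.01],
    [[0, 0, 0], [0, 0, 0], 0.01]
  ]
}}

```text
time_s: 7.75
tcp_pos: [0.5438, -0.3447, 0.0306]
ee_rot: [[-0.303, 0.0, -0.953], [0.953, -0.0, -0.303], [-0.0, -1.0, -0.0]]
wrist_force: [0.5, -0.0, 0.1]
gripper_width: 0.199
```

The pin is held (width 0.199, which is 17–18 mm). Next I'll lift it and place the gauge from the top-view pixels: the straight jaw's working edge at crop (107,256)–(437,148), and the set jaw's edge at (131,266)–(443,205).

Call:
{"method": "jog_arm", "body": {
  "series": [
    [[0, -0.02, 0], [0, 0, 0], 0.01],
    [[0, -0.04, 0], [0, 0, 0], 0.01],
    [[0, -0.04, 0], [0, 0, 0], 0.01],
    [[0, 0, 0], [0, 0, 0], 0.01]
  ]
}}

```text
time_s: 8.25
tcp_pos: [0.546, -0.3456, 0.1345]
ee_rot: [[-0.303, 0.007, -0.953], [0.953, -0.003, -0.303], [-0.005, -1.0, -0.006]]
wrist_force: [-1.0, -0.6, -0.7]
gripper_width: 0.198
```

```bash
python3 - <<'E'
from h import *
g=lambda x,y:ray("top",(215+(x+.5)/5-.5,255+(y+.5)/5-.5),.04)
a,b=g(107,256),g(437,148);c,d=g(131,266),g(443,205)
print("straight",a,b,np.linalg.norm(a-b),"taper",c,d,np.linalg.norm(c-d))
ex=(a-b)/np.linalg.norm(a-b);ex[2]=0;ey=np.array([-ex[1],ex[0],0]);o=(a+b)/2;o[2]=0
print("yaw",np.degrees(np.arctan2(ex[1],ex[0])),"o",o)
for p in(c,d):print("taper in gauge",(p-o)@ex,(p-o)@ey)
r=g(360,225);r2=g(330,118)
for q in((345,229),(360,224),(343,165)):print("ptr",q,(g(*q)-o)@ex,(g(*q)-o)@ey)
s=sense();print(s["tcp_pos"],s["wrist_force"],s["gripper_width"])
p=o-.062*ex+.009*ey;p[2]=.14;print(p);plan(p,np.degrees(np.arctan2(ex[1],ex[0])),8,.01)
E
```

```text
straight [0.48555234 0.0352554  0.04      ] [ 0.52461955 -0.09199875  0.04      ] 0.13311598758519702 taper [0.48156794 0.02609108 0.04      ] [ 0.50272895 -0.09395285  0.04      ] 0.1218947626439268
yaw 107.06655981660437 o [ 0.50508595 -0.02837167  0.        ]
taper in gauge 0.05896657511288983 0.006498515876069701
taper in gauge -0.062001539478572204 0.02150012952947923
ptr (345, 229) -0.023389308329194877 0.018544056951336967
ptr (360, 224) -0.029451916265615077 0.018513345671095513
ptr (343, 165) -0.03018303657401961 -0.005021947069955015
[ 0.54596778 -0.34560761  0.13447802] [-0.99870684 -0.58780368 -0.72621043] 0.19823404256474314
[ 0.51467818 -0.09028281  0.14      ]
rows 8 dist 0.25729415904979946 yaw -0.5948404571527135
[[0.0316, -0.0007, -0.006], [0, np.float64(0.07), 0], 0.01]
[[0.0316, -0.0007, -0.0059], [0, np.float64(0.07), 0], 0.01]
[[0.0316, -0.0007, -0.0059], [0, np.float64(0.07), 0], 0.01]
[[0.0316, -0.0007, -0.0058], [0, np.float64(0.07), 0], 0.01]
[[0.0316, -0.0007, -0.0058], [0, np.float64(0.07), 0], 0.01]
[[0.0316, -0.0007, -0.0058], [0, np.float64(0.07), 0], 0.01]
[[0.0316, -0.0007, -0.0057], [0, np.float64(0.07), 0], 0.01]
[[0.0317, -0.0007, -0.0057], [0, np.float64(0.07), 0], 0.01]
```

Call:
{"method": "jog_arm", "body": {
  "series": [
    [[0.031, 0, -0.006], [0, 0.3, 0], 0.01],
    [[0.032, 0, -0.006], [0, 0, 0], 0.01],
    [[0.032, 0, -0.006], [0, 0, 0], 0.01],
    [[0.032, 0, -0.006], [0, 0, 0], 0.01],
    [[0.032, 0, -0.006], [0, 0, 0], 0.01],
    [[0.032, 0, -0.006], [0, 0, 0], 0.01],
    [[0.032, 0, -0.006], [0, 0, 0], 0.01],
    [[0.032, 0, -0.004], [0, 0, 0], 0.01],
    [[0.002, 0, 0], [0, 0, 0], 0.01],
    [[0, 0, 0], [0, 0, 0], 0.01]
  ]
}}

```text
time_s: 9.5
tcp_pos: [0.5105, -0.0857, 0.1298]
ee_rot: [[-0.298, -0.001, -0.955], [0.955, -0.0, -0.298], [0.0, -1.0, 0.001]]
wrist_force: [-0.1, -0.0, -0.8]
gripper_width: 0.197
```

```bash
cat >> h.py <<'E'
O=np.array([.50509,-.02837,0]);A=np.radians(107.4);EX=np.array([np.cos(A),np.sin(A),0]);EY=np.array([-EX[1],EX[0],0])
G=lambda p:np.array([(p-O)@EX,(p-O)@EY,p[2]]).round(4)
W=lambda x,y,z:O+x*EX+y*EY+np.array([0,0,z])
E
python3 - <<'E'
from h import *
s=sense();R=s["ee_rot"];t=s["tcp_pos"];print(G(t),t,np.degrees(np.arctan2(R[1,0],R[0,0])))
C=cam("wrist");im=capture("wrist");cv2.imwrite("pics/w2full.png",im[:,:,::-1])
cv2.imwrite("pics/w2.png",cv2.resize(im[60:300,250:570],(800,600),interpolation=cv2.INTER_CUBIC)[:,:,::-1])
for n,p in(("entry top",W(-.056,.0095,.01)),("face@-60,z40",W(-.06,0,.04)),("face@60",W(.06,0,.04)),("foot",t+R@np.array([0,.0236,0])-0)):
    u=proj("wrist",p,C);print(n,u,(u-[250,60])*2.5)
E
```

```text
[-0.0563  0.012   0.1298] [ 0.51051939 -0.08568235  0.12984375] 107.35001494406542
entry top [312.35579384 222.84233647] [155.8894846  407.10584118]
face@-60,z40 [307.13549206 243.48302168] [142.83873016 458.70755421]
face@60 [464.91994747 243.40352351] [537.29986868 458.50880878]
foot [311.99328676 253.53513076] [154.9832169 483.8378269]
```

View pics/w2.png

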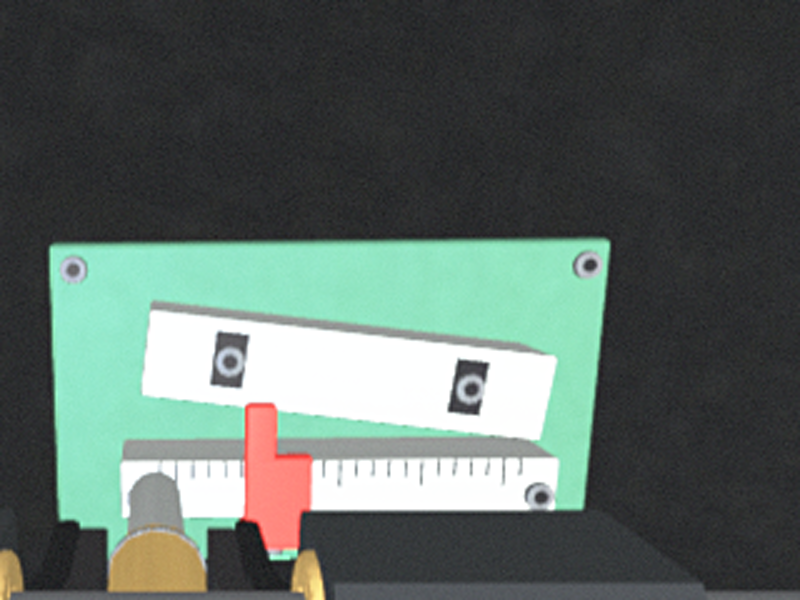

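The view shows the slot's wide end at crop col 145, the pointer's pushing face at col 246, and the pin's foot edge at (155,473). The predicted jaw edge at row 459 matches.

```bash
python3 - <<'E'
from h import *
s=sense();R=s["ee_rot"];t=s["tcp_pos"];C=cam("wrist")
k=lambda q:((proj("wrist",t+R@np.array(q),C)-[250,60])*2.5).round(1)
for z in(-.004,-.002,0,.002):print(z,"foot rim",k((0,.0221,z+.006)),k((0,.0236,z+.0045)),"brass lower rim", k((0,-.0244,z+.009)))
im=cv2.imread("pics/w2full.png");print([tuple(im[r,312]) for r in range(243,256)])
for q in((246,405),(275,404)):print("ptr",G(ray("wrist",(250+q[0]/2.5,60+q[1]/2.5),.048,C)))
for q in((145,396),(541,438)):print("taper",G(ray("wrist",(250+q[0]/2.5,60+q[1]/2.5),.04,C)))
E
```

```text
-0.004 foot rim [155.  477.5] [155.  481.7] brass lower rim [154.9 532.4]
-0.002 foot rim [155.  469.2] [155.  473.6] brass lower rim [154.9 522.3]
0 foot rim [155. 461.] [155.  465.4] brass lower rim [154.9 512.1]
0.002 foot rim [155.  452.7] [155.  457.2] brass lower rim [154.9 501.9]
[(np.uint8(150), np.uint8(153), np.uint8(148)), (np.uint8(224), np.uint8(226), np.uint8(219)), (np.uint8(255), np.uint8(255), np.uint8(255)), (np.uint8(255), np.uint8(255), np.uint8(255)), (np.uint8(255), np.uint8(255), np.uint8(255)), (np.uint8(252), np.uint8(250), np.uint8(241)), (np.uint8(155), np.uint8(154), np.uint8(148)), (np.uint8(144), np.uint8(146), np.uint8(142)), (np.uint8(146), np.uint8(147), np.uint8(142)), (np.uint8(149), np.uint8(148), np.uint8(145)), (np.uint8(150), np.uint8(152), np.uint8(146)), (np.uint8(148), np.uint8(150), np.uint8(145)), (np.uint8(149), np.uint8(151), np.uint8(145))]
ptr [-0.0301  0.0183  0.048 ]
ptr [-0.0217  0.0186  0.048 ]
taper [-0.0597  0.0194  0.04  ]
taper [0.0602 0.0062 0.04  ]
```

Call:
{"method": "jog_arm", "body": {
  "series": [
    [[0, 0.03, 0], [0, 0, 0], 0.01],
    [[0, 0.03, 0], [0, 0, 0], 0.01],
    [[0, 0.02, 0], [0, 0, 0], 0.01],
    [[0, 0.014, 0], [0, 0, 0], 0.01],
    [[0, 0, 0], [0, 0, 0], 0.01],
    [[0, 0, 0], [0, 0, 0], 0.01]
  ]
}}

```text
time_s: 10.3
tcp_pos: [0.5117, -0.0858, 0.0371]
ee_rot: [[-0.298, 0.002, -0.955], [0.955, -0.0, -0.298], [-0.001, -1.0, -0.001]]
wrist_force: [0.4, 0.3, -1.0]
gripper_width: 0.198
```

Call:
{"method": "jog_arm", "body": {
  "series": [
    [[0, 0.001, 0], [0, 0, 0], 0.01],
    [[0, 0.001, 0], [0, 0, 0], 0.01],
    [[0, 0, 0], [0, 0, 0], 0.01]
  ]
}}

```text
time_s: 10.68
tcp_pos: [0.511, -0.0855, 0.0347]
ee_rot: [[-0.298, 0.0, -0.955], [0.955, 0.0, -0.298], [-0.0, -1.0, -0.0]]
wrist_force: [-0.1, -0.6, -1.0]
gripper_width: 0.198
```

Call:
{"method": "jog_arm", "body": {
  "series": [
    [[0, 0.001, 0], [0, 0, 0], 0.01],
    [[0, 0.0005, 0], [0, 0, 0], 0.01],
    [[0, 0, 0], [0, 0, 0], 0.01]
  ]
}}

```text
time_s: 11.05
tcp_pos: [0.5114, -0.0855, 0.0335]
ee_rot: [[-0.298, 0.001, -0.954], [0.954, -0.0, -0.298], [-0.0, -1.0, -0.001]]
wrist_force: [-0.7, 0.3, 2.7]
gripper_width: 0.194
```

Call:
{"method": "jog_arm", "body": {
  "series": [
    [[0, 0, -0.001], [0, 0, 0], 0.01],
    [[0, 0, -0.001], [0, 0, 0], 0.01],
    [[0, 0, 0], [0, 0, 0], 0.01]
  ]
}}

```text
time_s: 11.42
tcp_pos: [0.5124, -0.0852, 0.0334]
ee_rot: [[-0.298, -0.001, -0.955], [0.955, -0.001, -0.298], [-0.0, -1.0, 0.001]]
wrist_force: [-1.8, 0.5, 6.6]
gripper_width: 0.199
```

Call:
{"method": "jog_arm", "body": {
  "series": [
    [[0, 0, -0.001], [0, 0, 0], 0.01],
    [[0, 0, 0], [0, 0, 0], 0.01],
    [[0, 0, 0], [0, 0, 0], 0.01]
  ]
}}

```text
time_s: 11.8
tcp_pos: [0.5129, -0.0851, 0.0334]
ee_rot: [[-0.298, -0.002, -0.955], [0.955, -0.001, -0.298], [-0.0, -1.0, 0.002]]
wrist_force: [-3.2, -0.2, 7.0]
gripper_width: 0.201
```

Call:
{"method": "jog_arm", "body": {
  "series": [
    [[0, -0.0007, 0], [0, 0, 0], 0.01],
    [[0, 0, 0], [0, 0, 0], 0.01],
    [[0, 0, 0], [0, 0, 0], 0.01]
  ]
}}

```text
time_s: 12.18
tcp_pos: [0.5135, -0.0847, 0.0335]
ee_rot: [[-0.298, -0.001, -0.955], [0.955, -0.0, -0.298], [0.0, -1.0, 0.001]]
wrist_force: [-1.8, -0.2, 3.4]
gripper_width: 0.199
```

Call:
{"method": "jog_arm", "body": {
  "series": [
    [[0, 0, -0.0007], [0, 0, 0], 0.01],
    [[0, 0, 0], [0, 0, 0], 0.01],
    [[0, 0, 0], [0, 0, 0], 0.01]
  ]
}}

```text
time_s: 12.55
tcp_pos: [0.5146, -0.0844, 0.0335]
ee_rot: [[-0.298, 0.0, -0.955], [0.955, 0.0, -0.298], [0.0, -1.0, -0.0]]
wrist_force: [-0.8, 0.2, 1.7]
gripper_width: 0.197
```

Call:
{"method": "jog_arm", "body": {
  "series": [
    [[0, -0.0003, -0.0007], [0, 0, 0], 0.01],
    [[0, 0, 0], [0, 0, 0], 0.01],
    [[0, 0, 0], [0, 0, 0], 0.01]
  ]
}}

```text
time_s: 12.92
tcp_pos: [0.5153, -0.0842, 0.0338]
ee_rot: [[-0.298, 0.0, -0.955], [0.955, 0.0, -0.298], [0.0, -1.0, -0.0]]
wrist_force: [0.8, 0.4, -0.8]
gripper_width: 0.199
```

Call:
{"method": "jog_arm", "body": {
  "series": [
    [[0, 0, -0.0007], [0, 0, 0], 0.01],
    [[0, 0, 0], [0, 0, 0], 0.01],
    [[0, 0, 0], [0, 0, 0], 0.01]
  ]
}}

```text
time_s: 13.3
tcp_pos: [0.5156, -0.0841, 0.0339]
ee_rot: [[-0.298, -0.0, -0.955], [0.955, 0.0, -0.298], [0.0, -1.0, 0.0]]
wrist_force: [0.2, -0.4, -1.4]
gripper_width: 0.2
```

Call:
{"method": "jog_arm", "body": {
  "series": [
    [[0, 0, -0.001], [0, 0, 0], 0.01],
    [[0, 0, 0], [0, 0, 0], 0.01],
    [[0, 0, 0], [0, 0, 0], 0.01]
  ]
}}

```text
time_s: 13.68
tcp_pos: [0.5161, -0.0839, 0.0338]
ee_rot: [[-0.298, -0.001, -0.955], [0.955, -0.0, -0.298], [0.0, -1.0, 0.001]]
wrist_force: [-1.8, -0.9, 0.4]
gripper_width: 0.197
```

Call:
{"method": "jog_arm", "body": {
  "series": [
    [[0, 0, -0.001], [0, 0, 0], 0.01],
    [[0, 0, 0], [0, 0, 0], 0.01],
    [[0, 0, 0], [0, 0, 0], 0.01]
  ]
}}

```text
time_s: 14.05
tcp_pos: [0.5167, -0.0836, 0.0337]
ee_rot: [[-0.298, -0.002, -0.955], [0.955, -0.0, -0.298], [0.0, -1.0, 0.002]]
wrist_force: [-4.2, -1.5, 1.5]
gripper_width: 0.194
```

Call:
{"method": "jog_arm", "body": {
  "series": [
    [[0.002, 0, 0.0006], [0, 0, 0], 0.01],
    [[0.004, 0, 0], [0, 0, 0], 0.01],
    [[0.004, 0, 0], [0, 0, 0], 0.01],
    [[0.004, 0, 0], [0, 0, 0], 0.01],
    [[0.004, 0, 0], [0, 0, 0], 0.01],
    [[0.004, 0, 0], [0, 0, 0], 0.01],
    [[0.004, 0, 0], [0, 0, 0], 0.01],
    [[0.002, 0, 0], [0, 0, 0], 0.01],
    [[0, 0, 0], [0, 0, 0], 0.01]
  ]
}}

```text
time_s: 15.18
tcp_pos: [0.5082, -0.0567, 0.0338]
ee_rot: [[-0.298, -0.001, -0.954], [0.954, -0.0, -0.298], [0.0, -1.0, 0.001]]
wrist_force: [-3.9, -2.2, -0.3]
gripper_width: 0.2
```

```bash
cat > f.py <<'E'
from h import *
s=sense();R=s["ee_rot"];print("G",G(s["tcp_pos"]),"F gauge",(s["wrist_force"]@EX).round(2),(s["wrist_force"]@EY).round(2),s["wrist_force"][2].round(2),"M",s["moment"].round(2),"w",round(s["gripper_width"],3),"yaw",np.degrees(np.arctan2(R[1,0],R[0,0])).round(2),"t",s["time_s"])
E
python3 f.py
```

```text
G [-0.028   0.0055  0.0338] F gauge -0.93 4.38 -0.3 M [-0.97  1.28 -0.02] w 0.2 yaw 107.35 t 15.175
```

Call:
{"method": "jog_arm", "body": {
  "series": [
    [[0.003, 0, 0.0008], [0, 0, 0], 0.01],
    [[0.003, 0, 0], [0, 0, 0], 0.01],
    [[0.003, 0, 0], [0, 0, 0], 0.01],
    [[0.003, 0, 0], [0, 0, 0], 0.01],
    [[0.003, 0, 0], [0, 0, 0], 0.01],
    [[0.003, 0, 0], [0, 0, 0], 0.01],
    [[0, 0, 0], [0, 0, 0], 0.01],
    [[0, 0, 0], [0, 0, 0], 0.01]
  ]
}}

```text
time_s: 16.18
tcp_pos: [0.5025, -0.0396, 0.0339]
ee_rot: [[-0.298, -0.0, -0.955], [0.955, 0.0, -0.298], [0.0, -1.0, 0.0]]
wrist_force: [-3.5, -1.6, -0.2]
gripper_width: 0.199
```

```bash
python3 f.py
```

```text
G [-0.01    0.0059  0.0339] F gauge -0.46 3.82 -0.18 M [-0.48  1.23 -0.06] w 0.199 yaw 107.33 t 16.175
```

Call:
{"method": "jog_arm", "body": {
  "series": [
    [[0.002, 0, 0.0006], [0, 0, 0], 0.01],
    [[0.002, 0, 0], [0, 0, 0], 0.01],
    [[0.002, 0, 0], [0, 0, 0], 0.01],
    [[0.002, 0, 0], [0, 0, 0], 0.01],
    [[0.002, 0, 0.0002], [0, 0, 0], 0.01],
    [[0, 0, 0], [0, 0, 0], 0.01],
    [[0, 0, 0], [0, 0, 0], 0.01]
  ]
}}

```text
time_s: 17.05
tcp_pos: [0.4991, -0.0304, 0.034]
ee_rot: [[-0.298, 0.0, -0.955], [0.955, 0.0, -0.298], [0.0, -1.0, -0.001]]
wrist_force: [-2.7, -2.3, -0.2]
gripper_width: 0.201
```

```bash
python3 f.py
```

```text
G [-0.0001  0.0063  0.034 ] F gauge -1.38 3.22 -0.24 M [-0.55  0.8  -0.02] w 0.201 yaw 107.34 t 17.05
```

Call:
{"method": "jog_arm", "body": {
  "series": [
    [[0.001, 0, 0.0003], [0, 0, 0], 0.01],
    [[0.001, 0, 0], [0, 0, 0], 0.01],
    [[0.001, 0, 0], [0, 0, 0], 0.01],
    [[0.001, 0, 0], [0, 0, 0], 0.01],
    [[0, 0, 0], [0, 0, 0], 0.01],
    [[0, 0, 0], [0, 0, 0], 0.01]
  ]
}}

```text
time_s: 17.8
tcp_pos: [0.4976, -0.0268, 0.0341]
ee_rot: [[-0.298, 0.0, -0.955], [0.955, 0.0, -0.298], [0.0, -1.0, -0.001]]
wrist_force: [-2.4, -2.0, -0.4]
gripper_width: 0.196
```

```bash
python3 f.py
```

```text
G [0.0038 0.0066 0.0341] F gauge -1.18 2.89 -0.37 M [-0.55  0.49  0.03] w 0.196 yaw 107.34 t 17.8
```

Call:
{"method": "jog_arm", "body": {
  "series": [
    [[0.001, 0, 0.0002], [0, 0, 0], 0.01],
    [[0.001, 0, 0], [0, 0, 0], 0.01],
    [[0.001, 0, 0], [0, 0, 0], 0.01],
    [[0.001, 0, 0], [0, 0, 0], 0.01],
    [[0, 0, 0], [0, 0, 0], 0.01],
    [[0, 0, 0], [0, 0, 0], 0.01]
  ]
}}

```text
time_s: 18.55
tcp_pos: [0.4962, -0.023, 0.034]
ee_rot: [[-0.298, 0.0, -0.955], [0.955, 0.0, -0.298], [0.0, -1.0, -0.0]]
wrist_force: [-0.7, -1.7, -0.8]
gripper_width: 0.196
```

```bash
python3 f.py
```

```text
G [0.0078 0.0069 0.034 ] F gauge -1.42 1.21 -0.84 M [-0.39  0.25  0.03] w 0.196 yaw 107.34 t 18.55
```

Call:
{"method": "jog_arm", "body": {
  "series": [
    [[0.001, 0, 0], [0, 0, 0], 0.01],
    [[0.001, 0, 0], [0, 0, 0], 0.01],
    [[0, 0, 0], [0, 0, 0], 0.01],
    [[0, 0, 0], [0, 0, 0], 0.01]
  ]
}}

```text
time_s: 19.05
tcp_pos: [0.4955, -0.0211, 0.034]
ee_rot: [[-0.298, 0.0, -0.955], [0.955, 0.0, -0.298], [0.0, -1.0, -0.0]]
wrist_force: [-1.4, -0.9, -0.6]
gripper_width: 0.204
```

```bash
python3 f.py
```

```text
G [0.0098 0.007  0.034 ] F gauge -0.46 1.66 -0.65 M [-0.42  0.19  0.  ] w 0.204 yaw 107.34 t 19.05
```

Call:
{"method": "jog_arm", "body": {
  "series": [
    [[0.001, 0, 0], [0, 0, 0], 0.01],
    [[0.001, 0, 0], [0, 0, 0], 0.01],
    [[0.001, 0, 0], [0, 0, 0], 0.01],
    [[0, 0, 0], [0, 0, 0], 0.01],
    [[0, 0, 0], [0, 0, 0], 0.01]
  ]
}}

```text
time_s: 19.68
tcp_pos: [0.4948, -0.0187, 0.0341]
ee_rot: [[-0.298, 0.0, -0.955], [0.955, -0.001, -0.298], [-0.001, -1.0, -0.0]]
wrist_force: [0.7, -5.6, -0.4]
gripper_width: 0.198
```

```bash
python3 f.py
```

```text
G [0.0123 0.0069 0.0341] F gauge -5.54 1.01 -0.38 M [-1.72 -0.3   0.03] w 0.198 yaw 107.35 t 19.675
```

Call:
{"method": "jog_arm", "body": {
  "series": [
    [[0.0003, 0, 0], [0, 0, 0], 0.01],
    [[0, 0, 0], [0, 0, 0], 0.01],
    [[0, 0, 0], [0, 0, 0], 0.01]
  ]
}}

```text
time_s: 20.05
tcp_pos: [0.4947, -0.0186, 0.034]
ee_rot: [[-0.298, 0.0, -0.955], [0.955, -0.001, -0.298], [-0.001, -1.0, -0.0]]
wrist_force: [1.2, -5.9, -1.1]
gripper_width: 0.198
```

```bash
python3 f.py
```

```text
G [0.0124 0.007  0.034 ] F gauge -5.98 0.62 -1.15 M [-1.93 -0.37 -0.05] w 0.198 yaw 107.35 t 20.05
```

Call:
{"method": "jog_arm", "body": {
  "series": [
    [[0.0004, 0, 0], [0, 0, 0], 0.01],
    [[0.0002, 0, 0], [0, 0, 0], 0.01],
    [[0, 0, 0], [0, 0, 0], 0.01],
    [[0, 0, 0], [0, 0, 0], 0.01]
  ]
}}

```text
time_s: 20.55
tcp_pos: [0.4946, -0.0182, 0.034]
ee_rot: [[-0.298, 0.0, -0.954], [0.954, -0.001, -0.298], [-0.001, -1.0, -0.0]]
wrist_force: [0.5, -7.6, -2.1]
gripper_width: 0.199
```

```bash
python3 f.py
```

```text
G [0.0128 0.007  0.034 ] F gauge -7.38 1.74 -2.09 M [-2.23 -0.52 -0.05] w 0.199 yaw 107.36 t 20.55
```

Call:
{"method": "jog_arm", "body": {
  "series": [
    [[0.0003, 0, 0], [0, 0, 0], 0.01],
    [[0, 0, 0], [0, 0, 0], 0.01],
    [[0, 0, 0], [0, 0, 0], 0.01]
  ]
}}

```text
time_s: 20.92
tcp_pos: [0.4946, -0.018, 0.0341]
ee_rot: [[-0.298, 0.0, -0.954], [0.954, -0.001, -0.298], [-0.001, -1.0, -0.0]]
wrist_force: [1.7, -7.0, -1.7]
gripper_width: 0.194
```

```bash
python3 f.py
```

```text
G [0.013  0.0069 0.0341] F gauge -7.22 0.47 -1.73 M [-2.43 -0.59  0.01] w 0.194 yaw 107.36 t 20.925
```

Call:
{"method": "jog_arm", "body": {
  "series": [
    [[0.0003, 0, 0], [0, 0, 0], 0.01],
    [[0, 0, 0], [0, 0, 0], 0.01],
    [[0, 0, 0], [0, 0, 0], 0.01]
  ]
}}

```text
time_s: 21.3
tcp_pos: [0.4945, -0.0178, 0.0341]
ee_rot: [[-0.298, 0.001, -0.954], [0.954, -0.001, -0.298], [-0.001, -1.0, -0.0]]
wrist_force: [1.1, -7.4, -1.1]
gripper_width: 0.195
```

```bash
python3 f.py
```

```text
G [0.0132 0.0069 0.0341] F gauge -7.42 1.22 -1.15 M [-2.57 -0.61  0.  ] w 0.195 yaw 107.36 t 21.3
```

Call:
{"method": "jog_arm", "body": {
  "series": [
    [[0.0004, 0, 0], [0, 0, 0], 0.01],
    [[0, 0, 0], [0, 0, 0], 0.01],
    [[0, 0, 0], [0, 0, 0], 0.01]
  ]
}}

```text
time_s: 21.68
tcp_pos: [0.4944, -0.0176, 0.0341]
ee_rot: [[-0.298, 0.0, -0.954], [0.954, -0.001, -0.298], [-0.002, -1.0, -0.0]]
wrist_force: [1.3, -8.8, -3.1]
gripper_width: 0.195
```

```bash
python3 f.py
```

```text
G [0.0135 0.0069 0.0341] F gauge -8.79 1.38 -3.13 M [-2.78 -0.69 -0.01] w 0.195 yaw 107.36 t 21.675
```

Call:
{"method": "jog_arm", "body": {
  "series": [
    [[-0.001, 0, 0], [0, 0, 0], 0.01],
    [[-0.001, 0, 0], [0, 0, 0], 0.01],
    [[-0.002, 0, 0], [0, 0, 0], 0.01],
    [[-0.002, 0, 0.0003], [0, 0, 0], 0.01],
    [[-0.003, 0, 0.0004], [0, 0, 0], 0.01],
    [[-0.003, 0, 0], [0, 0, 0], 0.01],
    [[0, 0, 0], [0, 0, 0], 0.01]
  ]
}}

```text
time_s: 22.55
tcp_pos: [0.4972, -0.0285, 0.034]
ee_rot: [[-0.298, 0.001, -0.955], [0.955, 0.0, -0.298], [-0.0, -1.0, -0.001]]
wrist_force: [-0.6, 0.3, -0.9]
gripper_width: 0.198
```

```bash
python3 f.py
```

```text
G [0.0022 0.0075 0.034 ] F gauge 0.44 0.44 -0.86 M [ 0.04 -0.12 -0.03] w 0.198 yaw 107.31 t 22.55
```

Call:
{"method": "jog_arm", "body": {
  "series": [
    [[0, -0.005, 0], [0, 0, 0], 0.01],
    [[0, -0.015, 0], [0, 0, 0], 0.01],
    [[0, -0.025, 0], [0, 0, 0], 0.01],
    [[0, -0.03, 0], [0, 0, 0], 0.01],
    [[0, -0.03, 0], [0, 0, 0], 0.01],
    [[0, 0, 0], [0, 0, 0], 0.01]
  ]
}}

```text
time_s: 23.3
tcp_pos: [0.4989, -0.0278, 0.1417]
ee_rot: [[-0.298, 0.007, -0.954], [0.954, 0.001, -0.298], [-0.001, -1.0, -0.007]]
wrist_force: [-0.9, -0.3, -0.8]
gripper_width: 0.197
```

```bash
python3 f.py; python3 - <<'E'
from h import *
plan((.5438,-.3447,.135),107.67,9,.01)
E
```

```text
G [0.0024 0.0057 0.1417] F gauge -0.07 0.92 -0.84 M [ 0.06 -0.07  0.01] w 0.197 yaw 107.36 t 23.3
rows 9 dist 0.3201184562867457 yaw 0.30781253634103223
[[-0.0351, 0.0007, 0.0057], [0, np.float64(-0.03), 0], 0.01]
[[-0.0351, 0.0007, 0.0058], [0, np.float64(-0.03), 0], 0.01]
[[-0.0351, 0.0007, 0.0058], [0, np.float64(-0.03), 0], 0.01]
[[-0.0351, 0.0007, 0.0058], [0, np.float64(-0.03), 0], 0.01]
[[-0.0351, 0.0007, 0.0058], [0, np.float64(-0.03), 0], 0.01]
[[-0.0351, 0.0007, 0.0059], [0, np.float64(-0.03), 0], 0.01]
[[-0.0351, 0.0007, 0.0059], [0, np.float64(-0.03), 0], 0.01]
[[-0.0351, 0.0007, 0.0059], [0, np.float64(-0.03), 0], 0.01]
[[-0.0351, 0.0007, 0.0059], [0, np.float64(-0.03), 0], 0.01]
```

Call:
{"method": "jog_arm", "body": {
  "series": [
    [[-0.035, 0, 0.006], [0, -0.3, 0], 0.01],
    [[-0.035, 0, 0.006], [0, 0, 0], 0.01],
    [[-0.035, 0, 0.006], [0, 0, 0], 0.01],
    [[-0.035, 0, 0.006], [0, 0, 0], 0.01],
    [[-0.035, 0, 0.006], [0, 0, 0], 0.01],
    [[-0.035, 0, 0.006], [0, 0, 0], 0.01],
    [[-0.035, 0, 0.006], [0, 0, 0], 0.01],
    [[-0.035, 0.015, 0.006], [0, 0, 0], 0.01],
    [[-0.035, 0.02, 0.005], [0, 0, 0], 0.01],
    [[0, 0, 0], [0, 0, 0], 0.01]
  ]
}}

```text
time_s: 24.55
tcp_pos: [0.5395, -0.3455, 0.0998]
ee_rot: [[-0.3, -0.006, -0.954], [0.954, 0.003, -0.3], [0.004, -1.0, 0.005]]
wrist_force: [-0.3, 0.3, -1.2]
gripper_width: 0.201
```

Call:
{"method": "jog_arm", "body": {
  "series": [
    [[0, 0, 0], [0, 0, 0], 0.01],
    [[0, 0, 0], [0, 0, 0], 0.01]
  ]
}}

```text
time_s: 24.8
tcp_pos: [0.5419, -0.3437, 0.1046]
ee_rot: [[-0.304, 0.001, -0.953], [0.953, -0.0, -0.304], [-0.0, -1.0, -0.001]]
wrist_force: [-0.7, -0.3, -1.2]
gripper_width: 0.199
```

```bash
python3 - <<'E'
from h import *
s=sense();R=s["ee_rot"];t=s["tcp_pos"];C=cam("wrist");print(t,s["wrist_force"],R.round(4).tolist())
im=capture("wrist");cv2.imwrite("pics/w3full.png",im[:,:,::-1])
im2=capture("scene");a=cv2.resize(im[180:310,240:380],(431,400),interpolation=cv2.INTER_CUBIC)
b=cv2.resize(im2[250:350,355:445],(360,400),interpolation=cv2.INTER_CUBIC)
cv2.imwrite("pics/w3.png",np.hstack([a,b])[:,:,::-1])
print("err tool",R.T@(np.array([.5438,-.3447,t[2]])-t))
k=lambda q:((proj("wrist",t+R@np.array(q),C)-[240,180])*400/130).round(1)
print("foot rim exp",k((0,.0221,.006)),"hole c",((proj("wrist",(.5438,-.3447,.035),C)-[240,180])*400/130).round(1))
E
```

```text
[ 0.54194311 -0.34369899  0.10455848] [-0.67715333 -0.26108287 -1.23463674] [[-0.3041, 0.0008, -0.9526], [0.9526, -0.0002, -0.3041], [-0.0005, -1.0, -0.0007]]
err tool [-1.51824519e-03  1.74795392e-06 -1.46457492e-03]
foot rim exp [221.5 198.1] hole c [215.  173.8]
```

View pics/w3.png

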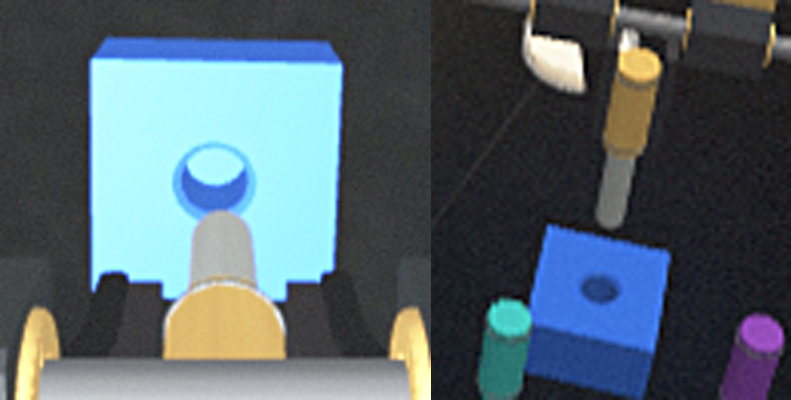

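Left half: the empty hole is at (215,182) and the pin's foot at (222,211), upright. Right half: the pin hangs straight over the stand. Moving -1.5 mm in tool x and -1.2 mm in tool z should line it up.

Call:
{"method": "jog_arm", "body": {
  "series": [
    [[-0.0015, 0, -0.0012], [0, 0, 0], 0.01],
    [[0, 0.02, 0], [0, 0, 0], 0.01],
    [[0, 0.02, 0], [0, 0, 0], 0.01],
    [[0, 0, 0], [0, 0, 0], 0.01],
    [[0, 0, 0], [0, 0, 0], 0.01]
  ]
}}

```text
time_s: 25.52
tcp_pos: [0.544, -0.3459, 0.065]
ee_rot: [[-0.303, 0.001, -0.953], [0.953, -0.001, -0.303], [-0.001, -1.0, -0.001]]
wrist_force: [-0.8, -0.1, -0.5]
gripper_width: 0.2
```

Call:
{"method": "jog_arm", "body": {
  "series": [
    [[0, 0.004, 0], [0, 0, 0], 0.01],
    [[0, 0.004, 0], [0, 0, 0], 0.01],
    [[0, 0.004, 0], [0, 0, 0], 0.01],
    [[0, 0, 0], [0, 0, 0], 0.01]
  ]
}}

```text
time_s: 26.02
tcp_pos: [0.5429, -0.3455, 0.0514]
ee_rot: [[-0.303, -0.001, -0.953], [0.953, 0.0, -0.303], [0.001, -1.0, 0.001]]
wrist_force: [-0.1, -1.0, -1.5]
gripper_width: 0.202
```

```bash
python3 f.py
```

```text
G [-0.3139  0.0588  0.0514] F gauge -0.89 0.36 -1.52 M [ 0.05 -0.18  0.01] w 0.202 yaw 107.63 t 26.025
```

Foot height is now about 0.028, so it is in the hole with no contact force. I'll continue down.

Call:
{"method": "jog_arm", "body": {
  "series": [
    [[0, 0.005, 0], [0, 0, 0], 0.01],
    [[0, 0.005, 0], [0, 0, 0], 0.01],
    [[0, 0.005, 0], [0, 0, 0], 0.01],
    [[0, 0.004, 0], [0, 0, 0], 0.01],
    [[0, 0, 0], [0, 0, 0], 0.01],
    [[0, 0, 0], [0, 0, 0], 0.01]
  ]
}}

```text
time_s: 26.78
tcp_pos: [0.5434, -0.3456, 0.0331]
ee_rot: [[-0.303, 0.0, -0.953], [0.953, -0.0, -0.303], [-0.0, -1.0, -0.0]]
wrist_force: [-0.8, -0.5, -1.1]
gripper_width: 0.202
```

Call:
{"method": "jog_arm", "body": {
  "series": [
    [[0, 0.001, 0], [0, 0, 0], 0.01],
    [[0, 0.001, 0], [0, 0, 0], 0.01],
    [[0, 0, 0], [0, 0, 0], 0.01]
  ]
}}

```text
time_s: 27.15
tcp_pos: [0.5432, -0.3456, 0.0309]
ee_rot: [[-0.303, -0.0, -0.953], [0.953, 0.0, -0.303], [0.0, -1.0, 0.0]]
wrist_force: [0.0, 0.4, -1.2]
gripper_width: 0.198
```

```bash
python3 f.py
```

```text
G [-0.3141  0.0585  0.0309] F gauge 0.38 -0.13 -1.19 M [ 0.1  -0.09 -0.01] w 0.198 yaw 107.63 t 27.15
```

Call:
{"method": "jog_arm", "body": {
  "series": [
    [[0, 0.0006, 0], [0, 0, 0], 0.01],
    [[0, 0, 0], [0, 0, 0], 0.01],
    [[0, 0, 0], [0, 0, 0], 0.03],
    [[0, 0, 0], [0, 0, 0], 0.06],
    [[0, 0, 0], [0, 0, 0], 0.06],
    [[0, 0, 0], [0, 0, 0], 0.06],
    [[0, 0, 0], [0, 0, 0], 0.06]
  ]
}}

```text
time_s: 28.02
tcp_pos: [0.5432, -0.3456, 0.0303]
ee_rot: [[-0.303, -0.0, -0.953], [0.953, -0.0, -0.303], [0.0, -1.0, 0.0]]
wrist_force: [0.1, 0.6, -0.8]
gripper_width: 0.651
```

Call:
{"method": "jog_arm", "body": {
  "series": [
    [[0, -0.02, 0], [0, 0, 0], 0.06],
    [[0, -0.04, 0], [0, 0, 0], 0.06],
    [[0, -0.05, 0], [0, 0, 0], 0.06],
    [[0, -0.05, 0], [0, 0, 0], 0.06],
    [[0, -0.05, 0], [0, 0, 0], 0.06],
    [[0, 0, 0], [0, 0, 0], 0.06],
    [[0, 0, 0], [0, 0, 0], 0.06]
  ]
}}

```text
time_s: 28.9
tcp_pos: [0.5428, -0.3452, 0.2398]
ee_rot: [[-0.303, -0.0, -0.953], [0.953, 0.001, -0.303], [0.001, -1.0, 0.0]]
wrist_force: [-0.1, -0.6, -0.6]
gripper_width: 0.691
```

```bash
python3 - <<'E'
from h import *
s=sense();print(s["tcp_pos"],s["wrist_force"],s["gripper_width"])
top=capture("top");sc=capture("scene");w=capture("wrist")
a=cv2.resize(w[120:280,230:390],(400,400),interpolation=cv2.INTER_CUBIC)
b=cv2.resize(sc[230:330,360:460],(400,400),interpolation=cv2.INTER_CUBIC) if 0 else cv2.resize(sc[260:360,350:450],(400,400),interpolation=cv2.INTER_CUBIC)
cv2.imwrite("pics/end.png",np.hstack([a,b])[:,:,::-1]);cv2.imwrite("pics/endtop.png",top[:,:,::-1])
print(proj("scene",(.5445,-.3445,.102)),proj("scene",(.5445,-.3445,.055)))
m=mask(top,(0,150,120),(5,255,255))
for a_,c,bb in blobs(m):
    if 200<c[0]<340 and 230<c[1]<350: print("red",a_,c,bb,G(ray("top",c,.046)))
m0=mask(cv2.imread("pics/top0.png")[:,:,::-1].copy(),(0,150,120),(5,255,255))
for a_,c,bb in blobs(m0):
    if 200<c[0]<340 and 230<c[1]<350: print("red before",a_,c,bb,G(ray("top",c,.046)))
E
```

```text
[ 0.54284683 -0.34516349  0.23979692] [-0.1091498  -0.60507628 -0.5647713 ] 0.6907698185040689
[402.1673375  297.26328862] [398.44896095 315.22236578]
red 191 [254.  296.2] [246 286  17  23] [ 0.0274 -0.0069  0.046 ]
red before 181 [278.  287.8] [270 278  17  22] [-0.021  -0.0076  0.046 ]
```

View pics/end.png

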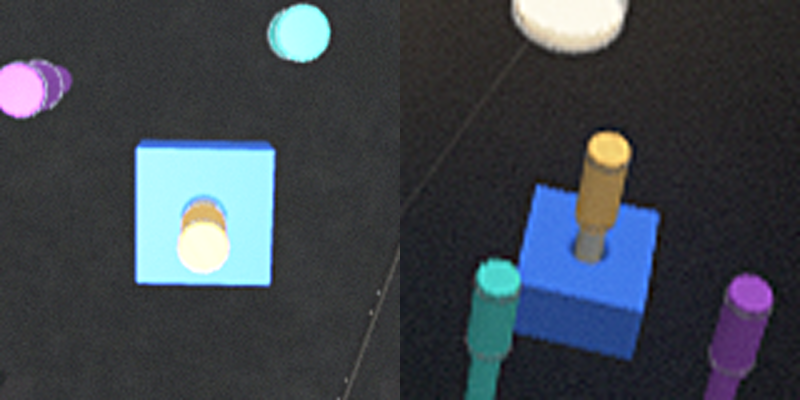

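The final view shows the pin upright and fully down: its top is at (402,297) against a home prediction of (402,297). The pointer has moved 48 mm, which puts its mark at gauge x of about 12.4 mm and agrees with where the pin wedged. I'm handing in the job.

```bash
python3 -c "
from station import *
print(finish_job())"
```

```text
the job is handed in; nothing more can be done
None
```

I set the gauge with the pin, put the pin back in its stand, and handed the job in at about 29 s of the 61 s allowed.

- **Pin and pointer:** I took the brass pin from the blue stand, lowered it to the slot floor at the wide end, and slid it along the straight jaw behind the pointer. It wedged with a measured push that peaked at 8.8 N. I then backed it off 11–12 mm and lifted it clear. It went down its hole with no contact force before I let go.
- **Last checks:** The pin is upright and fully home, with its top at the predicted pixel. The pointer moved 48 mm by the top camera, which puts its mark at gauge x of about 12.4 mm. The tool read 12.4–13.5 mm while the pin was wedged, so the two agree apart from a slight lean in the grip. The wrist force reads only noise, and the arm is clear of everything.
- **What went wrong or disagreed:**
  - **First grasp:** It closed above the pin, because the finger tips sit about 38 mm behind the stated tool point. It pressed the pin's top with about 6.5 N and moved nothing; I then gripped lower.
  - **Slot floor:** The pin's foot pressed on it with about 7 N for a moment before I eased off.
  - **Pin position in the grip:** The wrist camera put the pin about 2.6 mm off the tool axis, while the jaw contact suggested almost no offset. I set it down between the two, within the hole's slack.
  - **Glassware:** I kept the arm's path away from it, but did not check it separately at the end.

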